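# Clear the weld station, index the pipe stub and hold it

### The arm

A 6-joint arm with a two-finger parallel gripper is mounted at the origin on a cart in front of the work surface, level with it; the furniture and walls round the work are solid. World frame = base frame: x ahead of the robot, y to its left, z up, the work surface at z = 0. Lengths are in m, angles in rad, forces in N, time in s.
With the tool pointing down it reaches from about 0.275 to 1 m from the base axis. Payload 8.4 kg.
Tool frame: the origin (TCP) lies midway between the tips of the shut fingers; the grasp point (between the pads) lies 19 mm behind it (arm.grip_point_offset is the distance from the TCP to the grasp point, in m); x points along the fingers, z is the direction in which the jaws open and shut, and the axes are right-handed (so a half turn about x gives the same grasp; the last joint's range is limited). The gripper opens to 85 mm and grips with 20 to 120 N. Pads are 22 mm wide; open, the fingers measure 114 mm over their backs; the gripper's body (76 mm by 85 mm) begins 54 mm behind the grasp point. The pads swing forward as they close: fully open they stand 13 mm farther back than shut.
Start: joints at [1.256, 0.353, 1.633, -0, 1.155, -0.002], TCP at [0.192, 0.595, 0.231] pointing down, gripper open.
Joint ranges: [-2.63, 2.63], [-0.92, 2.1], [0.06, 2.66], [-1.3, 4.44], [0, 2.69], [-3.02, 3.02]. Speed limits (rad/s): [2.22, 2.22, 2.79, 3.14, 3.14, 3.14].

### API

Orientations are given as a rotation vector (axis times angle).
In Python, from cell import arm gives the robot as it stands.
- The arm moves only by the tool move_arm, never from a script. Its argument "commands" is a list of rows, each a list of 7 numbers: the shift along the tool's x, y, z normalised to -1 to 1, where 1 is 1 m, then the turn, a rotation vector about the tool's x, y, z normalised to -1 to 1, where 1 is pi rad, then the opening, from 0 (shut) to 1 (fully open). A call has 1 to 12 rows; each row is the pose to reach, as a shift and turn from the pose commanded when the call began, along the tool's axes at that moment, turning the shorter way round; what a row does not reach only later rows make up. A row lasts 1/12 s, in which the tool goes at most 41.7 mm and 7.16 degrees, less where a joint would pass 70% of its speed; a pose out of reach is approached as far as the arm can. A call with a number of a shift or a turn outside -1 to 1 is refused whole. A call with a gripper value outside its range is refused whole. The fingers move at their own pace and stop on an object; "grip_force" is the grip in N (left out, the last holds). Time passes only in rows, so rows that repeat a pose let the fingers close. It gives the time, the measured TCP pose, the force and the opening at its end, in the units of the state.
- arm.get_state(): the state, without advancing time (a new reading comes with each control period).
- arm.camera(name): name is "scene" or "top" or "wrist"; returns (picture, depth): 400x640x3 uint8, red, green, blue; 400x640 float32, m along the optical axis (not along the pixel's ray), 0 where there is no reading.
- arm.camera_info(name): a dict with "camera_matrix" (3x3 intrinsics, pixels), "dist" ([k1, k2, p1, p2, k3] as OpenCV has them; the pictures are not rectified), "camera_from_world" (4x4, takes a point from world to camera coordinates). Camera axes: x right, y up, looking along -z (the intrinsics and any distortion apply to the point x, -y, -z); pixel columns grow to the right and rows downward; lengths in m; the calibration is good to about 2 mm. A picture is of the moment at which its call begins: read the wrist's pose just before it. camera_info takes no time and is no camera call; for the wrist camera it gives the pose at the moment of the call.
- arm.hand_in(): hands the job in, once; it reports no verdict.
Trained networks look in the newest picture that a camera, given by its name, has taken for a name from the list of things; names that differ only in an ending like _2 or _b are one class to them, and where a whole thing is asked for, a point or a joint stands for the part that bears it (a point fixed in the world has none). Each returns a list of dicts, best first, with "confidence" (0 to 1); they miss things now and then, are a little off and sometimes report something else, mostly with a low value. They report only what shows in the picture. A call takes as long as a camera call. They do not tell look-alikes from the thing itself.
- arm.find_in(camera, thing): "position" ([column, row] in pixels, amid what is visible of it).
- arm.regions_of(camera, thing): "mask" (400x640 bool, what is visible of it) and "position" ([column, row] in pixels, amid what is visible of it).
- arm.landmark_of(camera, thing): "position" ([column, row] in pixels: a listed point, or the origin of a listed thing).
The state is a dict: "t": time; "q": joint angles; "joint_vel": joint speeds; "effort": joint torques, N m; "position": TCP position; "tcp_rot": TCP orientation; "ft_force": force on the tool from outside, world axes, zero at the start; "moment": the same for the moment, N m; "opening": finger opening in m.
Only numpy, scipy, OpenCV 4.12 (cv2) and the standard library are available. Lean on these libraries where they do the work, as an engineer would, in place of code of your own. Each camera call takes 0.05 s, during which the arm holds its last target.

### The job

Get the weld station ready: with the wood-handled scraper block held in the gripper (do not touch the chips with the gripper itself), wipe all four slag chips off the flat plate onto the bench, then stand the scraper upright on the bench well clear of the plate. Then turn the rotary table by the square knob on its centre post until the upright flanged pipe stub stands squarely in front of the plate, in line with the plate's middle, and finish while still gripping the knob so the table is held still. Keep the workpieces on the rotary table and leave the other things on the bench alone.

Things in the scene. Friction and masses are not known exactly. Their poses are not given: they have to be found in the camera images.
- plate_mid (a point): Centre of the upper face of the fixed flat plain-metal plate, 10 mm above the bench. The plate is 90 mm along this point's x and 110 mm along its y; z is up. +x points from the plate to the rotary table's axis, 180 mm away. The gap between the plate's edge and the rotary table's rim is 17 mm.
- scraper: Loose scraper block, about 0.25 kg, standing on the bench: steel foot 110 x 30 x 12 mm, on it a centred wooden grip 84 x 24 mm; 51 mm high in all. Origin: centre of the underside; x along its length, y across its thickness, z up. Pinch the grip across y from above. The foot is longer than the plate is deep along the plate's x: one stroke along the plate's y clears it.
- chip0: Loose dark slag chip, about 18 x 12 x 9 mm, 12 g, lying on the plate at the start, anywhere within 40 mm of the middle. Origin: centre of its underside at the start.
- chip1: Loose dark slag chip, about 14 x 13 x 11 mm, 12 g, lying on the plate at the start, anywhere within 40 mm of the middle. Origin: centre of its underside at the start.
- chip2: Loose dark slag chip, about 20 x 11 x 10 mm, 12 g, lying on the plate at the start, anywhere within 40 mm of the middle. Origin: centre of its underside at the start.
- chip3: Loose dark slag chip, about 15 x 15 x 9 mm, 12 g, lying on the plate at the start, anywhere within 40 mm of the middle. Origin: centre of its underside at the start.
- turntable (a joint): Angle by which the rotary table has been turned about its upright axis since the start (0), rad; grows counter-clockwise seen from above, range -3.1 to 3.1. Steel disc, radius 118 mm, top 34 mm above the bench, with four round rubber pads let in flush (radius 34 mm) 80 mm from the axis, a quarter turn apart. Light friction (0.05 N m), no spring.
- knob: Square dark steel knob on the rotary table's centre post (turns with it): 32 x 32 mm, 34 mm high, a 3 mm button on top. Origin: centre of its underside, 114 mm above the bench, on the table's axis; x, y square to its faces, along the pads' directions. Grip it across two parallel faces from above; the tallest workpiece reaches 104 mm above the bench.
- pipe: The workpiece to bring to the front: plain grey flanged pipe stub standing upright on its flange: flange diameter 64, pipe diameter 44, 70 mm high, about 0.35 kg, loose on a pad 80 mm from the axis. Origin: centre of its underside. It starts a quarter turn (give or take 0.35 rad) to either side of the position facing the plate, where it is 100 mm from plate_mid along +x.
- v_block: Steel V-block 45 x 60 x 42 mm, loose workpiece on the pad that starts nearest the plate. Origin: centre of its underside.
- nozzle: Copper gas nozzle lying down, 66 x 26 x 26 mm, loose workpiece on the pad farthest from the plate at the start. Origin: centre of its underside.
- angle: Piece of rusty angle steel 75 x 50 x 50 mm, loose workpiece on the other side pad, across the table from the pipe stub. Origin: centre of its underside.
- soapstone: Bystander: flat soapstone stick in a holder, 16 x 147 x 15 mm, lying on the bench near the robot, long axis y. Origin: centre of its underside.
- coupon: Bystander: steel weld test coupon 50 x 100 x 12 mm lying to the right. Origin: centre of its underside.
There are look-alikes about, which are no part of the job. What is shaped like the pipe but green or turquoise is not meant.

How it is judged:
On the way, in this order (a step that is already met when the one before it is completed fails the run):
1. all four chips have been wiped off the plate with the scraper in the gripper (height (world z) of each of chip0, chip1, chip2, chip3 below 0.02 m and (x of chip0 in the frame of plate_mid below -0.045 m or x of chip0 in the frame of plate_mid above 0.045 m or y of chip0 in the frame of plate_mid below -0.055 m or y of chip0 in the frame of plate_mid above 0.055 m) and (x of chip1 in the frame of plate_mid below -0.045 m or x of chip1 in the frame of plate_mid above 0.045 m or y of chip1 in the frame of plate_mid below -0.055 m or y of chip1 in the frame of plate_mid above 0.055 m) and (x of chip2 in the frame of plate_mid below -0.045 m or x of chip2 in the frame of plate_mid above 0.045 m or y of chip2 in the frame of plate_mid below -0.055 m or y of chip2 in the frame of plate_mid above 0.055 m) and (x of chip3 in the frame of plate_mid below -0.045 m or x of chip3 in the frame of plate_mid above 0.045 m or y of chip3 in the frame of plate_mid below -0.055 m or y of chip3 in the frame of plate_mid above 0.055 m) and contact force between the fingers and scraper above 1 N), for 0.2 s.
2. the scraper stands upright on the bench, let go, clear of the plate (contact force between the fingers and scraper below 0.1 N and height (world z) of scraper between -0.004 and 0.006 m and angle between scraper's own z axis and vertical below 0.1 rad and linear speed of scraper below 0.02 m/s and horizontal distance between scraper and plate_mid above 0.1 m and height (world z) of each of chip0, chip1, chip2, chip3 below 0.02 m and (x of chip0 in the frame of plate_mid below -0.045 m or x of chip0 in the frame of plate_mid above 0.045 m or y of chip0 in the frame of plate_mid below -0.055 m or y of chip0 in the frame of plate_mid above 0.055 m) and (x of chip1 in the frame of plate_mid below -0.045 m or x of chip1 in the frame of plate_mid above 0.045 m or y of chip1 in the frame of plate_mid below -0.055 m or y of chip1 in the frame of plate_mid above 0.055 m) and (x of chip2 in the frame of plate_mid below -0.045 m or x of chip2 in the frame of plate_mid above 0.045 m or y of chip2 in the frame of plate_mid below -0.055 m or y of chip2 in the frame of plate_mid above 0.055 m) and (x of chip3 in the frame of plate_mid below -0.045 m or x of chip3 in the frame of plate_mid above 0.045 m or y of chip3 in the frame of plate_mid below -0.055 m or y of chip3 in the frame of plate_mid above 0.055 m)), for 0.2 s.
3. the pipe stub stands in front of the plate and the gripper holds the knob still (y of pipe in the frame of plate_mid between -0.008 and 0.008 m and x of pipe in the frame of plate_mid between 0.08 and 0.12 m and angle between pipe's own z axis and vertical below 0.1 rad and velocity of joint turntable between -0.05 and 0.05 rad/s and contact force between the fingers and knob above 2 N), for 0.2 s.
At the end, for the whole second after the job is handed in: Pipe stub upright in front of the plate, axis within 8 mm of its middle line; gripper on the knob (over 2 N), table still (under 0.05 rad/s); chips off the plate, on the bench; scraper upright on the bench, let go, over 100 mm from the plate's centre; all workpieces on the rotary table (all of step 2 and all of step 3 and height (world z) of each of pipe, v_block, nozzle, angle above 0.028 m); the arm keeps its last pose, push and grip.
It fails at once if the gripper or arm touched a chip (contact force between any of the fingers, the arm and chip0 above 0.3 N or contact force between any of the fingers, the arm and chip1 above 0.3 N or contact force between any of the fingers, the arm and chip2 above 0.3 N or contact force between any of the fingers, the arm and chip3 above 0.3 N).
It fails at once if a workpiece fell off the rotary table (not (height (world z) of pipe above 0.028 m) or not (height (world z) of v_block above 0.028 m) or not (height (world z) of nozzle above 0.028 m) or not (height (world z) of angle above 0.028 m)).
It fails at once if a bystander was moved by more than 30 mm (distance of any of soapstone, coupon from where it was at the start of the episode above 0.03 m).
It also fails if it takes over 61 s, if anything falls off the work surface, if the arm or the gripper's body presses on something with over 40 N, if the wrist force passes 120 N, or if a joint passes its speed limit or range.

## Working session

There is one attempt and no reset: what is moved stays moved. The work goes in short steps, Python scripts to look and compute and a tool call to move; the robot and the scene stay as the last step left them, time stands still between calls to the robot, and variables do not carry over. Pictures are saved under pics/ and viewed, and the job is handed in when it is done.

Besides the shell and the picture viewer there is one more tool, called after "Request:" as name(argument=value, ...), one argument or row to a line, values as JSON. move_arm: Moves the arm, as the interface text tells. Scaled input: -1 to 1 covers 1 m each way for a shift and pi rad each way for a turn. Its arguments: {"type":"object","properties":{"commands":{"type":"array"},"grip_force":{"type":"number"}},"required":["commands"]}

```bash
ls; mkdir -p pics
python3 - <<'E'
from cell import arm
import cv2
s=arm.get_state()
print({k:s[k] for k in ['t','position','tcp_rot','opening']})
for n in ['scene','top']:
    p,d=arm.camera(n); cv2.imwrite(f'pics/{n}0.png',p[:,:,::-1])
    i=arm.camera_info(n); print(n,i)
E
```

```text
pics
{'t': 0.0, 'position': array([0.19217381, 0.59419159, 0.2305278 ]), 'tcp_rot': array([-0.97673942,  1.34226507,  0.97523933]), 'opening': 0.0855271299164749}
scene {'camera_matrix': array([[392.99960154,   0.        , 321.63252586],
       [  0.        , 392.99960154, 203.40529338],
       [  0.        ,   0.        ,   1.        ]]), 'dist': array([-0.04149612,  0.        ,  0.        ,  0.        ,  0.        ]), 'camera_from_world': array([[ 6.28406389e-01, -7.77884985e-01, -6.00480798e-04,
        -4.56344587e-01],
       [ 4.87103834e-01,  3.92899732e-01,  7.79974138e-01,
        -3.46006862e-01],
       [-6.06494242e-01, -4.90433228e-01,  6.25811460e-01,
        -1.01592396e+00],
       [ 0.00000000e+00,  0.00000000e+00,  0.00000000e+00,
         1.00000000e+00]])}
top {'camera_matrix': array([[418.39522199,   0.        , 317.0565777 ],
       [  0.        , 418.39522199, 197.91347108],
       [  0.        ,   0.        ,   1.        ]]), 'dist': array([-0.0136969,  0.       ,  0.       ,  0.       ,  0.       ]), 'camera_from_world': array([[ 0.02811807, -0.99948877, -0.01521724, -0.09973918],
       [ 0.99587979,  0.02669707,  0.08666431, -0.62208315],
       [-0.08621375, -0.01759138,  0.99612134, -1.19315073],
       [ 0.        ,  0.        ,  0.        ,  1.        ]])}
```

View pics/scene0.png

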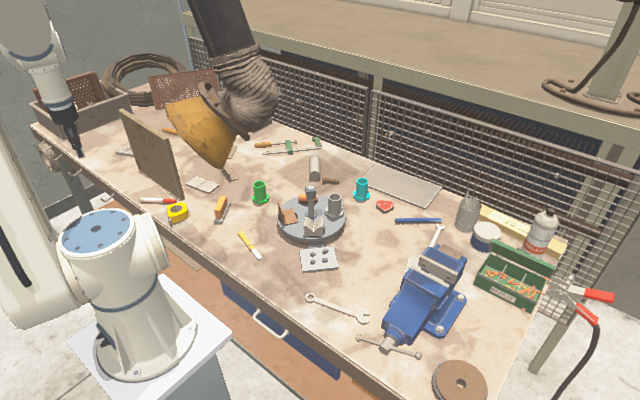

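View pics/top0.png

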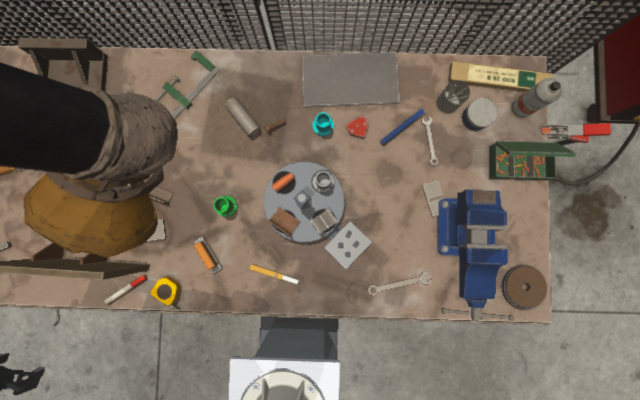

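The top view shows the plate at (348,245) with four chips, the table at (304,202), the grey pipe at (322,181), and the scraper at (207,255). The green (225,205) and turquoise (322,124) stubs are look-alikes. Next I'll measure these.

```bash
cat > h.py <<'E'
import numpy as np, cv2
from cell import arm
def ray(info,px):
    K=info['camera_matrix'];D=info['dist']
    u=cv2.undistortPoints(np.array([[px]],float),K,D)[0,0]
    T=info['camera_from_world'];R=T[:3,:3];t=T[:3,3]
    d=R.T@np.array([u[0],-u[1],-1.0]); return -R.T@t,d
def at_z(info,px,z):
    o,d=ray(info,px); return o+d*(z-o[2])/d[2]
def proj(info,P):
    T=info['camera_from_world'];c=(T[:3,:3]@np.atleast_2d(P).T).T+T[:3,3]
    c=c*[1,-1,-1]
    return cv2.projectPoints(c,np.zeros(3),np.zeros(3),info['camera_matrix'],info['dist'])[0][:,0]
E
python3 - <<'E'
from h import *
p,d=arm.camera('top'); i=arm.camera_info('top')
np.save('topd.npy',d);cv2.imwrite('top.png',p[:,:,::-1])
for n,z in [('plate_mid',.01),('scraper',0),('knob',.114),('pipe',.034),('v_block',.034),('angle',.034),('nozzle',.034),('chip0',.01),('chip1',.01),('chip2',.01),('chip3',.01),('coupon',0),('soapstone',0)]:
    for r in arm.landmark_of('top',n)[:4]:
        print(n,round(r['confidence'],2),np.round(r['position'],1),np.round(at_z(i,r['position'],z),4))
c=p[160:290,180:400,::-1];c=cv2.resize(c,None,fx=3.6,fy=3.6,interpolation=cv2.INTER_CUBIC);cv2.imwrite('pics/crop.png',c)
E
```

```text
plate_mid 0.69 [348.3 246.9] [ 0.4849 -0.1776  0.01  ]
plate_mid 0.59 [208.9 255.9] [0.4468 0.23   0.01  ]
scraper 0.64 [210.2 256. ] [0.4461 0.2289 0.    ]
knob 0.69 [301.7 200.8] [ 0.608  -0.0429  0.114 ]
knob 0.66 [322.5 221.3] [ 0.5543 -0.1006  0.114 ]
pipe 0.88 [325.4 181.2] [ 0.6733 -0.1056  0.034 ]
pipe 0.75 [227. 207.] [0.5905 0.1778 0.034 ]
pipe 0.67 [326.5 126.2] [ 0.8362 -0.1046  0.034 ]
v_block 0.78 [321.4 221.7] [ 0.5555 -0.0972  0.034 ]
angle 0.58 [279.8 220.2] [0.5565 0.023  0.034 ]
nozzle 0.55 [284.8 184.2] [0.6614 0.0121 0.034 ]
chip0 0.59 [346.1 254.1] [ 0.4638 -0.1717  0.01  ]
chip0 0.59 [340.5 245.6] [ 0.488  -0.1548  0.01  ]
chip0 0.54 [348.8 233.7] [ 0.5233 -0.1782  0.01  ]
chip0 0.37 [348.7 246.9] [ 0.4849 -0.1788  0.01  ]
chip1 0.59 [346.1 254.1] [ 0.4638 -0.1717  0.01  ]
chip1 0.59 [340.5 245.6] [ 0.488  -0.1548  0.01  ]
chip1 0.54 [348.8 233.7] [ 0.5233 -0.1782  0.01  ]
chip1 0.37 [348.7 246.9] [ 0.4849 -0.1788  0.01  ]
chip2 0.59 [346.1 254.1] [ 0.4638 -0.1717  0.01  ]
chip2 0.59 [340.5 245.6] [ 0.488  -0.1548  0.01  ]
chip2 0.54 [348.8 233.7] [ 0.5233 -0.1782  0.01  ]
chip2 0.37 [348.7 246.9] [ 0.4849 -0.1788  0.01  ]
chip3 0.59 [346.1 254.1] [ 0.4638 -0.1717  0.01  ]
chip3 0.59 [340.5 245.6] [ 0.488  -0.1548  0.01  ]
chip3 0.54 [348.8 233.7] [ 0.5233 -0.1782  0.01  ]
chip3 0.37 [348.7 246.9] [ 0.4849 -0.1788  0.01  ]
soapstone 0.64 [274.3 270.5] [0.4094 0.0375 0.    ]
```

View pics/crop.png

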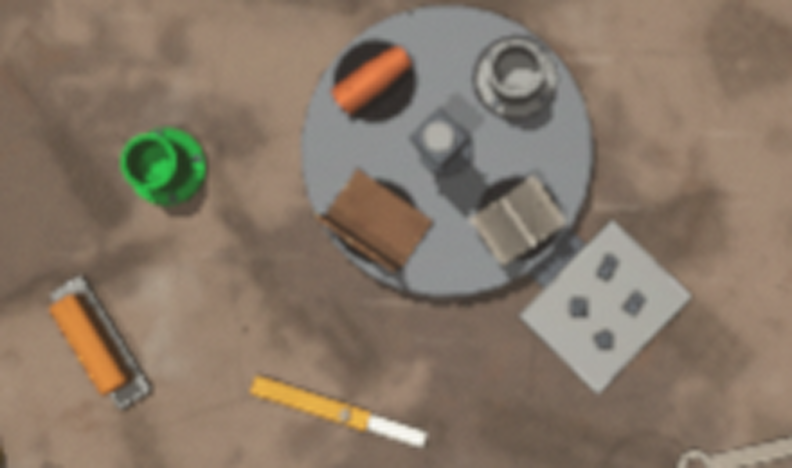

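Run:
```python
from h import *
i=arm.camera_info('top');p=cv2.imread('top.png');d=np.load('topd.npy')
f=lambda c:(180+(c[0]+.5)/3.6-.5,160+(c[1]+.5)/3.6-.5)
P=[at_z(i,f(c),.01)[:2] for c in [(613,222),(690,295),(598,392),(520,315)]]
P=np.array(P);print(P,P.mean(0),[np.linalg.norm(P[k]-P[(k+1)%4]) for k in range(4)])
# depth point cloud
v,u=np.mgrid[160:290,180:400]
K=i['camera_matrix'];T=i['camera_from_world']
un=cv2.undistortPoints(np.stack([u,v],-1).reshape(-1,1,2).astype(float),K,i['dist'])[:,0]
z=d[160:290,180:400].ravel()
W=(np.c_[un[:,0]*z,-un[:,1]*z,-z]-T[:3,3])@T[:3,:3]
np.save('W.npy',W)
def rect(m,name):
    q=W[m][:,:2].astype(np.float32)
    print(name,len(q),cv2.minAreaRect(q),W[m][:,2].mean())
x,y,h=W.T
pl=(h>.006)&(h<.016)&(np.hypot(x-.485,y+.178)<.08)&(np.hypot(x-.608,y+.045)>.125); rect(pl,'plate')
sc=(h>.03)&(np.hypot(x-.446,y-.229)<.09); rect(sc,'grip')
sf=(h>.006)&(h<.02)&(np.hypot(x-.446,y-.229)<.09); rect(sf|sc,'foot')
kn=(h>.13)&(np.hypot(x-.608,y+.045)<.05); rect(kn,'knob'); print(W[kn].mean(0))
dk=(h>.028)&(h<.042)&(np.hypot(x-.608,y+.045)<.14); print('disc',cv2.minEnclosingCircle(W[dk][:,:2].astype(np.float32)),h[dk].mean())
pp=(h>.085)&(h<.115)&(np.hypot(x-.673,y+.105)<.05); rect(pp,'pipe');print(cv2.minEnclosingCircle(W[pp][:,:2].astype(np.float32)))
# height map of 'depth' for tall obstacles
g=d.copy()
cv2.imwrite('pics/depth.png',np.clip((d-.5)*255/.9,0,255).astype(np.uint8))
```

```text
[[ 0.55966759 -0.18072493]
 [ 0.50219733 -0.24442391]
 [ 0.42211841 -0.17157947]
 [ 0.48215493 -0.10693038]] [ 0.49153457 -0.17591467] [np.float64(0.085792718292911), np.float64(0.10825408364262601), np.float64(0.08822634580259095), np.float64(0.10702264925203445)]
plate 950 ((0.4948658347129822, -0.17529845237731934), (0.0985938087105751, 0.10797017812728882), 46.74612045288086) 0.009540926128526762
grip 294 ((0.4515000879764557, 0.23434412479400635), (0.08438125997781754, 0.025611814111471176), 34.548213958740234) 0.047542088871634025
foot 440 ((0.4568098783493042, 0.21617883443832397), (0.11050760746002197, 0.09881138801574707), 14.272777557373047) 0.03536565584129958
knob 156 ((0.6144958138465881, -0.0450175516307354), (0.032405510544776917, 0.03174147754907608), 46.663143157958984) 0.14742410394586636
[ 0.61400053 -0.0453311   0.1474241 ]
disc ((0.6147575378417969, -0.0449405312538147), 0.11774324625730515) 0.03379806146490082
pipe 89 ((0.6717626452445984, -0.10010842978954315), (0.04162396118044853, 0.041252363473176956), 0.632641613483429) 0.10095080259597823
((0.6726635694503784, -0.09983040392398834), 0.021847477182745934)
```

View pics/depth.png

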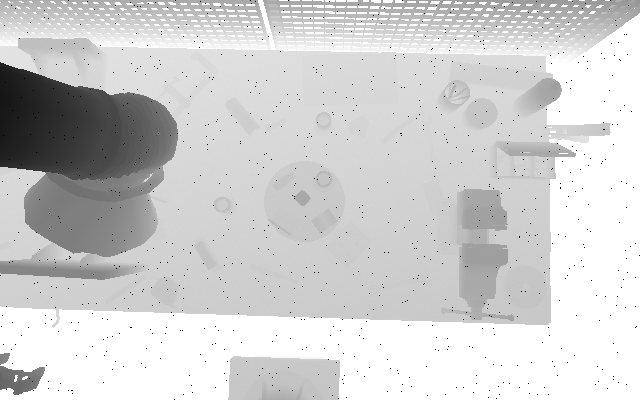

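```bash
cat >> h.py <<'E'
def cloud(i,d):
    v,u=np.mgrid[0:400,0:640]
    un=cv2.undistortPoints(np.stack([u,v],-1).reshape(-1,1,2).astype(float),i['camera_matrix'],i['dist'])[:,0]
    z=d.ravel();T=i['camera_from_world']
    W=(np.c_[un[:,0]*z,-un[:,1]*z,-z]-T[:3,3])@T[:3,:3]
    return W[z>0]
A=np.array([.6147,-.045]);TH=np.deg2rad(46.65);EX=np.array([np.cos(TH),np.sin(TH)]);EY=np.array([-EX[1],EX[0]]);PM=A-.18*EX
def toplate(x,y): q=np.array([x,y]).T-PM; return np.c_[q@EX,q@EY]
def w(a,b): return PM+a*EX+b*EY
E
python3 - <<'E'
from h import *
d=np.load('topd.npy');i=arm.camera_info('top');W=cloud(i,d)
x,y,h=W.T
q=W[(h>.046)&(h<.056)&(np.hypot(x-.4515,y-.234)<.08)];print('grip',cv2.minAreaRect(q[:,:2].astype(np.float32)),q.mean(0))
pp=toplate(x,y); m=(h>.015)&(h<.03)&(abs(pp[:,0])<.045)&(abs(pp[:,1])<.053)
print('chips',pp[m].min(0),pp[m].max(0),len(pp[m]))
pk=toplate([.6715],[-.0998]);print('pipe plate frame',pk)
p2,d2=arm.camera('scene');i2=arm.camera_info('scene');W2=cloud(i2,d2)
W=np.r_[W,W2];x,y,h=W.T
print('rows x, cols y 0..0.9 : max height(cm)/min height of >10cm')
print('      '+' '.join(f'{int(b*100):3d}' for b in np.arange(-.2,.95,.05)))
for a in np.arange(.0,.75,.05):
    r=[];r2=[]
    for b in np.arange(-.2,.95,.05):
        m=(x>=a)&(x<a+.05)&(y>=b)&(y<b+.05)
        r.append(f'{int(h[m].max()*100):3d}' if m.any() else ' --')
        mm=m&(h>.1);r2.append(f'{int(h[mm].min()*100):3d}' if mm.any() else '  .')
    print(f'{a:.2f} M',' '.join(r));print(f'     m',' '.join(r2))
s=arm.get_state();print(s['t'],s['position'])
T=arm.camera_info('wrist');print(T)
import cv2 as c
R=c.Rodrigues(s['tcp_rot'])[0];print(np.round(R,3))
p3,_=arm.camera('wrist');c.imwrite('pics/w0.png',p3[:,:,::-1])
E
```

```text
grip ((0.4519961476325989, 0.23385369777679443), (0.0833275318145752, 0.02424132637679577), 34.548213958740234) [0.45162422 0.23333479 0.04963575]
chips [-0.02468988 -0.03469868] [0.03200353 0.04126579] 87
pipe plate frame [[ 0.17914141 -0.07892112]]
rows x, cols y 0..0.9 : max height(cm)/min height of >10cm
      -20 -15 -10  -5   0   4   9  14  19  24  29  34  39  44  49  54  59  64  69  74  79  84  89
0.00 M   0   8  37  38  38  37   1   0 -80 -81 -80 -81 -80 -81 -80 -80 -80 -80 -80 -80 -80 -80 -80
     m   .   .  10  37  37  37   .   .   .   .   .   .   .   .   .   .   .   .   .   .   .   .   .
0.05 M   0   1  37  37  37   7   1  77  75  72  69  66  64  59 -81 -80 -80 -80 -80 -80 -80 -81 -80
     m   .   .  10  10  10   .   .  75  71  68  65  62  59  57   .   .   .   .   .   .   .   .   .
0.10 M   0   0   2  36  34   3   0  76  75  73  68  65  62  59  58  56 -80 -81 -80 -80 -81 -81 -81
     m   .   .   .  35  34   .   .  75  71  68  64  60  60  57  55  52   .   .   .   .   .   .   .
0.15 M   0   0   0   0   0   0   0   0  --  72  70  67  67  58  56  56  51  --  --  --  --  --  --
[... 2308 characters left out ...]
23128216]
{'camera_matrix': array([[276.70481246,   0.        , 311.27345784],
       [  0.        , 276.70481246, 202.91459325],
       [  0.        ,   0.        ,   1.        ]]), 'dist': array([-0.01924748,  0.        ,  0.        ,  0.        ,  0.        ]), 'camera_from_world': array([[ 3.07256121e-01,  9.51626852e-01, -9.93675400e-05,
        -6.25390917e-01],
       [-9.01475704e-01,  2.91030137e-01, -3.20379486e-01,
         4.24312095e-02],
       [-3.04852803e-01,  9.85281357e-02,  9.47289277e-01,
        -3.81212745e-01],
       [ 0.00000000e+00,  0.00000000e+00,  0.00000000e+00,
         1.00000000e+00]])}
[[-0.    -0.951  0.308]
 [-0.     0.308  0.951]
 [-1.     0.    -0.   ]]
```

View pics/w0.png

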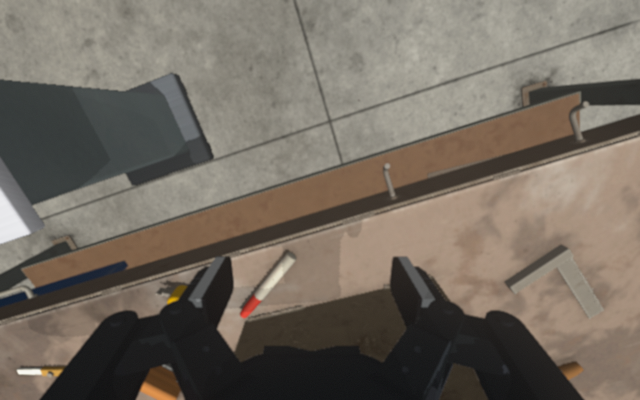

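Request:
move_arm(
  commands=[
    [0, -0.187, -0.26, 0.4, 0, 0, 1],
    [0, -0.187, -0.26, 0.4, 0, 0, 1],
    [0, -0.187, -0.26, 0.4, 0, 0, 1],
    [0, -0.187, -0.26, 0.4, 0, 0, 1],
    [0, -0.187, -0.26, 0.4, 0, 0, 1],
    [0, -0.187, -0.26, 0.4, 0, 0, 1],
    [0, -0.187, -0.26, 0.4, 0, 0, 1],
    [0, -0.187, -0.26, 0.4, 0, 0, 1],
    [0, -0.187, -0.26, 0.4, 0, 0, 1],
    [0, -0.187, -0.26, 0.4, 0, 0, 1],
    [0, -0.187, -0.26, 0.4, 0, 0, 1],
    [0, -0.187, -0.26, 0.4, 0, 0, 1],
  ],
  grip_force=60,
)

```text
t: 1.9
position: [0.2904, 0.2898, 0.2315]
tcp_rot: [-0.003, 1.57, 0.004]
ft_force: [-0.8, -0.3, 0.2]
opening: 0.0855
```

```bash
cat >> h.py <<'E'
def plan(x,y,z,yaw):
    """yaw: world angle of tool z, deg; tool straight down"""
    s=arm.get_state();R=cv2.Rodrigues(s['tcp_rot'])[0]
    c,n=np.cos(np.deg2rad(yaw)),np.sin(np.deg2rad(yaw))
    zz=np.array([c,n,0]);xx=np.array([0,0,-1.]);Rt=np.c_[xx,np.cross(zz,xx),zz]
    sh=R.T@(np.array([x,y,z])-s['position']);rv=cv2.Rodrigues(R.T@Rt)[0].ravel()/np.pi
    print('t',round(s['t'],2),'pos',np.round(s['position'],4),'zyaw',round(float(np.rad2deg(np.arctan2(R[1,2],R[0,2]))),2),'xdown',np.round(R[:,0],3),'open',round(float(s['opening']),4),'F',np.round(s['ft_force'],1))
    print(' shift',np.round(sh,4),'turn',np.round(rv,4),'deg',round(float(np.linalg.norm(rv)*180),1))
E
python3 - <<'E'
from h import *
plan(.452,.2338,.12,-55.45)
d=np.load('topd.npy');i=arm.camera_info('top');W=cloud(i,d);x,y,h=W.T
m=(h>.05)&(h<.6); r=np.hypot(x-.452,y-.234)
for lo in [.03,.06,.1,.15,.2,.3]:
    m=(h>lo)&(h<lo+.1)&((h>.06)|(r>.08))&(y>.15)&(x<.8)&(r<.4); k=np.argsort(r[m])[:2]; print(lo,W[m][k],r[m][k])
E
```

```text
t 1.9 pos [0.2904 0.2898 0.2315] zyaw 0.25 xdown [ 0.  0. -1.] open 0.0855 F [-0.8 -0.3  0.2]
 shift [ 0.1115 -0.0567  0.1613] turn [ 3.095e-01  0.000e+00 -1.000e-04] deg 55.7
0.03 [[0.36232848 0.31533438 0.0307869 ]
 [0.35948307 0.31521353 0.03068115]] [0.12106305 0.12310572]
0.06 [[0.50219312 0.34662618 0.15754403]
 [0.49955698 0.34847257 0.15902618]] [0.12330453 0.12395821]
0.1 [[0.50219312 0.34662618 0.15754403]
 [0.48687301 0.35231496 0.17872632]] [0.12330453 0.1233473 ]
0.15 [[0.50219312 0.34662618 0.15754403]
 [0.48687301 0.35231496 0.17872632]] [0.12330453 0.1233473 ]
0.2 [[0.48463203 0.3576832  0.20108007]
 [0.4820651  0.3602244  0.2006809 ]] [0.12791554 0.12975558]
0.3 [[0.59136394 0.33780542 0.30248282]
 [0.59394156 0.33438362 0.30027678]] [0.17377536 0.17385131]
```

Request:
move_arm(
  commands=[
    [0.03, -0.0567, 0.1613, 0.31, 0, 0, 1],
    [0.03, -0.0567, 0.1613, 0.31, 0, 0, 1],
    [0.03, -0.0567, 0.1613, 0.31, 0, 0, 1],
    [0.03, -0.0567, 0.1613, 0.31, 0, 0, 1],
    [0.03, -0.0567, 0.1613, 0.31, 0, 0, 1],
    [0.03, -0.0567, 0.1613, 0.31, 0, 0, 1],
    [0.11, -0.0567, 0.1613, 0.31, 0, 0, 1],
    [0.11, -0.0567, 0.1613, 0.31, 0, 0, 1],
    [0.11, -0.0567, 0.1613, 0.31, 0, 0, 1],
    [0.11, -0.0567, 0.1613, 0.31, 0, 0, 1],
    [0.11, -0.0567, 0.1613, 0.31, 0, 0, 1],
  ],
)

```text
t: 2.82
position: [0.4523, 0.234, 0.1226]
tcp_rot: [0.754, 1.436, -0.753]
ft_force: [0.9, 1.1, 0.4]
opening: 0.0854
```

Run:
```python
from h import *
p,d=arm.camera('wrist');i=arm.camera_info('wrist')
plan(.452,.2338,.017,-55.45)
W=cloud(i,d);x,y,h=W.T
# expected outline of grip on image
c,s=np.cos(np.deg2rad(34.55)),np.sin(np.deg2rad(34.55))
P=[[.452+a*c-b*s,.2338+a*s+b*c,.051] for a,b in [(-.042,-.012),(.042,-.012),(.042,.012),(-.042,.012)]]
q=np.round(proj(i,np.array(P))).astype(int)
im=p[:,:,::-1].copy();cv2.polylines(im,[q.reshape(-1,1,2)],True,(255,0,255),1);cv2.imwrite('pics/w1.png',im)
m=(h>.046)&(h<.056)&(np.hypot(x-.452,y-.234)<.08);print(m.sum(),cv2.minAreaRect(W[m][:,:2].astype(np.float32)))
```

```text
t 2.87 pos [0.4528 0.2342 0.1232] zyaw -55.45 xdown [ 0.002  0.001 -1.   ] open 0.0855 F [ 0.  -0.6 -0.1]
 shift [ 1.062e-01 -1.200e-03 -1.000e-04] turn [-0.      0.0001 -0.0008] deg 0.1
2630 ((0.44950589537620544, 0.2369772344827652), (0.08241775631904602, 0.02396339923143387), 34.1281852722168)
```

View pics/w1.png

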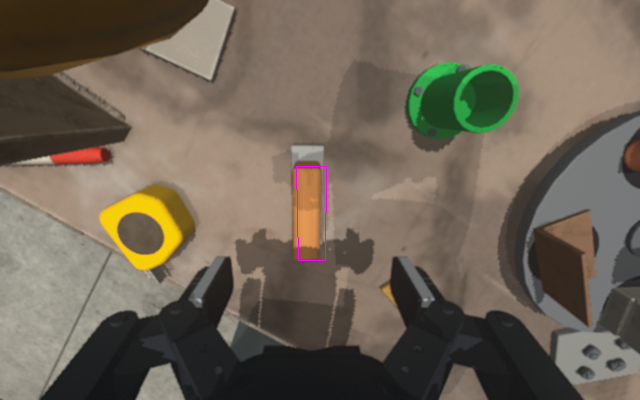

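Request:
move_arm(
  commands=[
    [0.04, -0.001, -0.002, 0, 0, 0, 1],
    [0.07, -0.001, -0.002, 0, 0, 0, 1],
    [0.09, -0.001, -0.002, 0, 0, 0, 1],
    [0.106, -0.001, -0.002, 0, 0, 0, 1],
    [0.106, -0.001, -0.002, 0, 0, 0, 1],
    [0.106, -0.001, -0.002, 0, 0, 0, 1],
    [0.106, -0.001, -0.002, 0, 0, 0, 0],
    [0.106, -0.001, -0.002, 0, 0, 0, 0],
    [0.106, -0.001, -0.002, 0, 0, 0, 0],
    [0.106, -0.001, -0.002, 0, 0, 0, 0],
    [0.106, -0.001, -0.002, 0, 0, 0, 0],
    [0.106, -0.001, -0.002, 0, 0, 0, 0],
  ],
  grip_force=60,
)

```text
t: 3.87
position: [0.4501, 0.2346, 0.016]
tcp_rot: [0.759, 1.434, -0.757]
ft_force: [-1.9, 0.0, 8.3]
opening: 0.023
```

Run:
```python
from h import *
plan(.452,.2338,.017,-55.45)
p,d=arm.camera('wrist');cv2.imwrite('pics/w2.png',p[:,:,::-1])
```

```text
t 3.87 pos [0.4501 0.2346 0.016 ] zyaw -55.72 xdown [ 0.001  0.001 -1.   ] open 0.023 F [-1.9  0.   8.3]
 shift [-0.001   0.0011  0.0018] turn [-0.0015  0.     -0.0003] deg 0.3
```

View pics/w2.png

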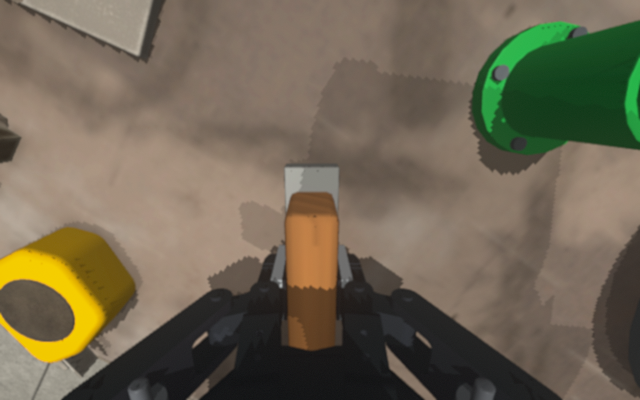

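Run:
```python
from h import *
for b in (.088,-.055): print(w(-.003,b))
plan(*w(-.003,.088),.126,-43.35)
```

```text
[ 0.42508775 -0.11766496]
[ 0.52907364 -0.21582777]
t 3.92 pos [0.4501 0.2346 0.016 ] zyaw -55.72 xdown [ 0.001  0.001 -1.   ] open 0.0234 F [-1.9  0.2  8.4]
 shift [-0.1102 -0.219   0.277 ] turn [-0.0687  0.     -0.0003] deg 12.4
```

Request:
move_arm(
  commands=[
    [-0.04, 0, 0, 0, 0, 0, 0],
    [-0.08, 0, 0, 0, 0, 0, 0],
    [-0.11, -0.02, 0.025, 0, 0, 0, 0],
    [-0.11, -0.219, 0.277, -0.0687, 0, 0, 0],
    [-0.11, -0.219, 0.277, -0.0687, 0, 0, 0],
    [-0.11, -0.219, 0.277, -0.0687, 0, 0, 0],
    [-0.11, -0.219, 0.277, -0.0687, 0, 0, 0],
    [-0.11, -0.219, 0.277, -0.0687, 0, 0, 0],
    [-0.11, -0.219, 0.277, -0.0687, 0, 0, 0],
    [-0.11, -0.219, 0.277, -0.0687, 0, 0, 0],
    [-0.11, -0.219, 0.277, -0.0687, 0, 0, 0],
    [-0.11, -0.219, 0.277, -0.0687, 0, 0, 0],
  ],
)

```text
t: 4.92
position: [0.4243, -0.123, 0.1255]
tcp_rot: [0.593, 1.486, -0.596]
ft_force: [0.9, 0.3, -2.7]
opening: 0.0237
```

Run:
```python
from h import *
plan(*w(-.003,.088),.0275,-43.35)
for n in ['wrist','top']:
    p,d=arm.camera(n);i=arm.camera_info(n);im=p[:,:,::-1].copy()
    P=np.array([[*w(a,b),.01] for a,b in [(-.045,-.055),(.045,-.055),(.045,.055),(-.045,.055)]])
    cv2.polylines(im,[np.round(proj(i,P)).astype(int).reshape(-1,1,2)],True,(255,0,255),1)
    cv2.imwrite(f'pics/{n}3.png',im)
    W=cloud(i,d);x,y,h=W.T;pp=toplate(x,y)
    m=(h>.017)&(h<.03)&(abs(pp[:,0])<.05)&(abs(pp[:,1])<.055); print(n,m.sum(), pp[m].min(0) if m.any() else 0, pp[m].max(0) if m.any() else 0)
```

```text
t 4.92 pos [ 0.4243 -0.123   0.1255] zyaw -43.57 xdown [ 0.001 -0.002 -1.   ] open 0.0237 F [ 0.9  0.3 -2.7]
 shift [ 0.098   0.0045 -0.0033] turn [-0.0012  0.0006  0.0003] deg 0.2
wrist 823 [-0.02417087 -0.02896414] [0.02875284 0.03243449]
top 48 [-0.02285398 -0.0347335 ] [0.02784975 0.02281307]
```

View pics/wrist3.png

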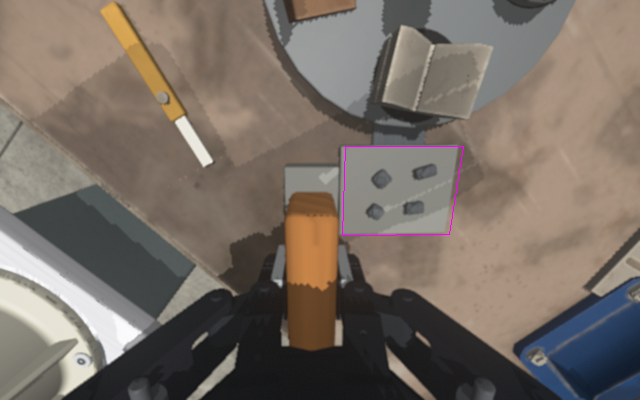

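View pics/top3.png

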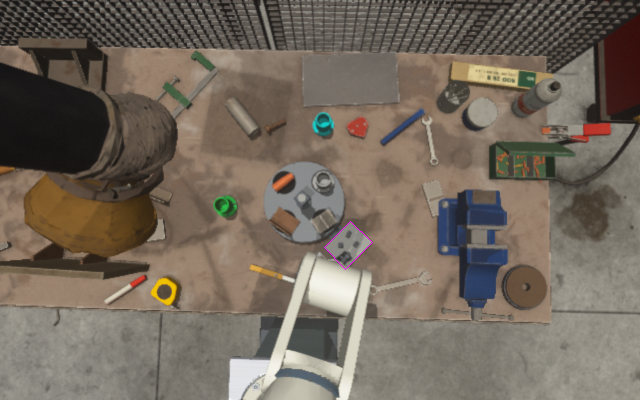

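Run:
```python
from h import *
plan(*w(-.003,.088),.0275,-43.35)
```

```text
t 5.02 pos [ 0.4241 -0.1191  0.1252] zyaw -43.56 xdown [-0.  0. -1.] open 0.023 F [ 0.5  0.4 -2.7]
 shift [ 0.0977  0.0017 -0.0002] turn [-0.0012 -0.0002  0.    ] deg 0.2
```

Request:
move_arm(
  commands=[
    [0.04, 0.0015, 0, -0.001, 0, 0, 0],
    [0.07, 0.0015, 0, -0.001, 0, 0, 0],
    [0.09, 0.0015, 0, -0.001, 0, 0, 0],
    [0.0975, 0.0015, 0, -0.001, 0, 0, 0],
    [0.0975, 0.0015, 0, -0.001, 0, 0, 0],
    [0.0975, 0.0015, 0, -0.001, 0, 0, 0],
  ],
)

```text
t: 5.52
position: [0.4259, -0.116, 0.0281]
tcp_rot: [0.588, 1.49, -0.588]
ft_force: [1.4, 0.2, -2.5]
opening: 0.0232
```

Run:
```python
from h import *
plan(*w(-.003,-.055),.0275,-43.35)
p,d=arm.camera('scene');i=arm.camera_info('scene')
c=proj(i,np.array([[*w(0,0.03),.02]]))[0].astype(int);print(c)
cv2.imwrite('pics/s4.png',cv2.resize(p[c[1]-50:c[1]+50,c[0]-70:c[0]+70,::-1],None,fx=5,fy=5,interpolation=cv2.INTER_CUBIC))
```

```text
t 5.52 pos [ 0.4259 -0.116   0.0281] zyaw -43.1 xdown [-0.001  0.    -1.   ] open 0.0232 F [ 1.4  0.2 -2.5]
 shift [ 0.0005 -0.0024  0.1435] turn [ 0.0014 -0.0002  0.0001] deg 0.2
[308 256]
```

View pics/s4.png

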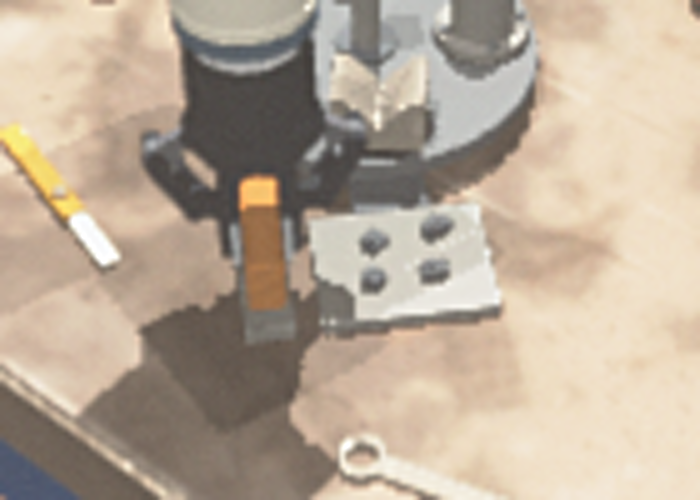

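Run:
```python
from h import *
d=np.load('topd.npy');i=arm.camera_info('top');W=cloud(i,d);x,y,h=W.T;pp=toplate(x,y)
for b in np.arange(-.05,.055,.01):
    m=(pp[:,0]>.042)&(pp[:,0]<.063)&(abs(pp[:,1]-b)<.005);o=np.argsort(pp[m][:,0]);print(round(b,2),[(int(1000*a),int(1000*k)) for a,k in zip(pp[m][o,0],h[m][o])])
```

```text
-0.05 [(43, 7), (43, 10), (44, 10), (45, -1), (45, 3), (47, 0), (47, -1), (48, 3), (50, -1), (50, 0), (52, -3), (52, -1), (52, 1), (54, -2), (54, 1), (56, -3), (56, -2), (56, 0), (58, -1), (58, -2), (60, -3), (60, -1), (60, 1), (62, 0), (62, 0)]
-0.04 [(44, 8), (44, 9), (45, -3), (45, -4), (45, 1), (47, -1), (47, 0), (50, 0), (50, 0), (50, 0), (52, -1), (52, -2), (54, -4), (54, -2), (54, -2), (56, 0), (56, 1), (58, 0), (58, 0), (58, 5), (60, 0), (60, 1), (62, -4), (62, -1), (62, -2)]
-0.03 [(42, 9), (44, 10), (44, 12), (45, -4), (45, -3), (47, -2), (48, 2), (48, 2), (50, 0), (50, 0), (52, -5), (52, -1), (52, 6), (54, -2), (54, 3), (56, 0), (56, 3), (56, 3), (58, -1), (58, 0), (60, -3), (60, 0), (60, 1), (62, -8), (62, -1)]
-0.02 [(42, 8), (42, 13), (44, 10), (44, 11), (44, 13), (46, 3), (46, 7), (48, 2), (48, 12), (50, 3), (50, 3), (52, 5), (52, 9), (54, 3), (54, 4), (56, 5), (56, 5), (58, 5), (58, 8), (60, 2), (60, 6), (62, 4), (62, 6)]
-0.01 [(42, 8), (42, 10), (42, 11), (44, 9), (44, 12), (46, 4), (46, 6), (46, 7), (48, 6), (48, 9), (50, 2), (50, 4), (50, 6), (52, 1), (52, 5), (54
[... 918 characters left out ...]
44, 11), (46, -3), (46, 0), (48, 1), (48, 3), (50, -2), (50, -1), (52, -5), (52, 1), (54, 0), (54, 1), (56, 0), (56, 0), (58, -2), (58, -3), (60, -3), (60, -3), (62, -4), (62, 0)]
0.04 [(42, 6), (42, 6), (42, 8), (44, 5), (44, 9), (46, 0), (46, 0), (46, 0), (48, -1), (48, 0), (50, -1), (50, 0), (50, -1), (52, -3), (52, -2), (54, -1), (54, -2), (54, -2), (56, 0), (56, -1), (58, 0), (58, 0), (58, 2), (60, -1), (60, -2), (62, -1), (62, -3), (62, 1)]
0.05 [(42, 7), (42, 6), (44, 2), (44, 5), (46, -3), (46, -1), (48, -7), (48, 0), (48, 0), (50, -1), (50, 1), (52, -4), (52, 0), (52, 4), (54, 0), (54, 2), (56, -6), (56, -1), (56, 0), (58, -4), (58, 1), (60, -4), (60, 3), (60, 2), (62, 0), (62, -1)]
```

Request:
move_arm(
  commands=[
    [0, -0.001, 0.015, 0, 0, 0, 0],
    [0, -0.002, 0.03, 0, 0, 0, 0],
    [0, -0.002, 0.045, 0, 0, 0, 0],
    [0, -0.002, 0.06, 0, 0, 0, 0],
    [0, -0.002, 0.075, 0, 0, 0, 0],
    [0, -0.002, 0.09, 0, 0, 0, 0],
    [0, -0.002, 0.105, 0, 0, 0, 0],
    [0, -0.002, 0.118, 0, 0, 0, 0],
    [0, -0.002, 0.13, 0, 0, 0, 0],
    [0, -0.002, 0.14, 0, 0, 0, 0],
    [0, -0.002, 0.146, 0, 0, 0, 0],
    [0, -0.002, 0.146, 0, 0, 0, 0],
  ],
)

```text
t: 6.57
position: [0.5306, -0.2189, 0.0307]
tcp_rot: [0.589, 1.491, -0.59]
ft_force: [-13.0, 1.1, 27.5]
opening: 0.0237
```

Run:
```python
from h import *
plan(*w(-.003,-.055),.0275,-43.35)
p,d=arm.camera('scene');i=arm.camera_info('scene')
c=proj(i,np.array([[*w(0,-0.03),.02]]))[0].astype(int);print(c)
cv2.imwrite('pics/s5.png',cv2.resize(p[c[1]-50:c[1]+50,c[0]-70:c[0]+70,::-1],None,fx=5,fy=5,interpolation=cv2.INTER_CUBIC))
p,d=arm.camera('wrist');cv2.imwrite('pics/w5.png',p[:,:,::-1])
```

```text
t 6.57 pos [ 0.5306 -0.2189  0.0307] zyaw -43.17 xdown [-0.001 -0.    -1.   ] open 0.0237 F [-13.    1.1  27.5]
 shift [ 0.0032  0.0012 -0.0032] turn [ 0.001  -0.0003  0.0004] deg 0.2
[327 254]
```

View pics/s5.png

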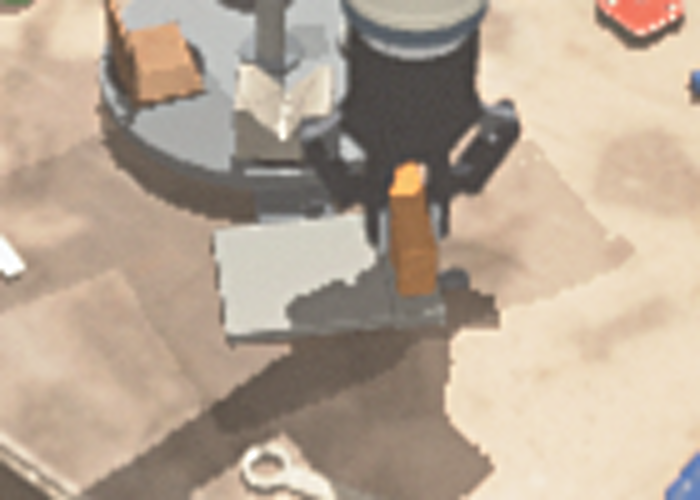

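View pics/w5.png

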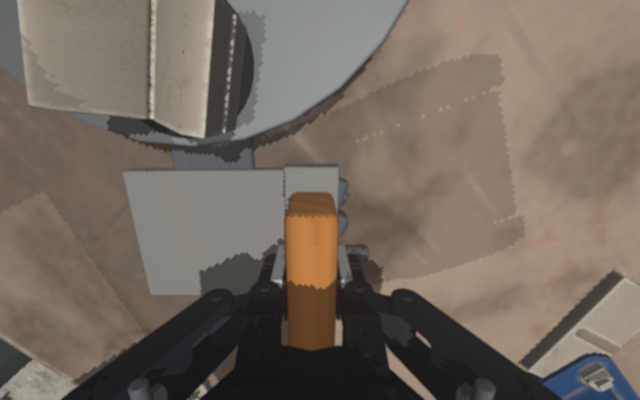

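Request:
move_arm(
  commands=[
    [-0.01, 0, 0, 0, 0, 0, 0],
    [-0.03, 0, 0, 0, 0, 0, 0],
    [-0.06, 0, 0, 0, 0, 0, 0],
    [-0.08, 0, -0.04, 0, 0, 0, 0],
    [-0.08, 0, -0.08, 0, 0, 0, 0],
    [-0.08, 0, -0.1, 0, 0, 0, 0],
    [-0.08, 0, -0.1, 0, 0, 0, 0],
  ],
)

```text
t: 7.25
position: [0.4539, -0.1469, 0.1085]
tcp_rot: [0.589, 1.492, -0.589]
ft_force: [-0.3, 0.4, -3.9]
opening: 0.0234
```

Run:
```python
from h import *
plan(*w(-.003,-.055),.0275,-43.35)
p,d=arm.camera('scene');i=arm.camera_info('scene')
c=proj(i,np.array([[*w(0,-0.03),.02]]))[0].astype(int)
cv2.imwrite('pics/s6.png',cv2.resize(p[c[1]-50:c[1]+50,c[0]-70:c[0]+70,::-1],None,fx=5,fy=5,interpolation=cv2.INTER_CUBIC))
p,d=arm.camera('wrist');i=arm.camera_info('wrist');cv2.imwrite('pics/w6.png',p[:,:,::-1])
for r in arm.landmark_of('wrist','chip0'): print(round(r['confidence'],2),r['position'],toplate(*at_z(i,r['position'],0.004)[:2,None]))
```

```text
t 7.25 pos [ 0.4539 -0.1469  0.1085] zyaw -43.12 xdown [-0.003  0.001 -1.   ] open 0.0234 F [-0.3  0.4 -3.9]
 shift [0.0807 0.0011 0.1022] turn [ 0.0013 -0.0009  0.0003] deg 0.3
0.76 [436.1, 168.2] [[ 0.02965136 -0.07219929]]
0.74 [433.8, 191.3] [[ 0.00769327 -0.07326619]]
0.53 [447.3, 213.4] [[-0.01442962 -0.08966974]]
```

View pics/s6.png

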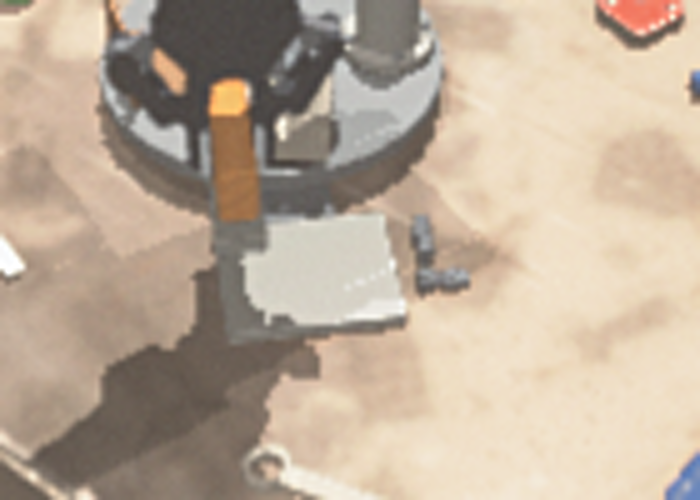

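View pics/w6.png

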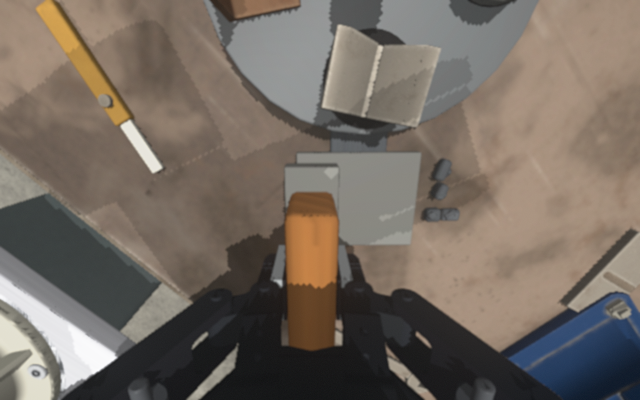

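Run:
```python
from h import *
plan(.45,.235,.12,-55.5)
```

```text
t 7.4 pos [ 0.4592 -0.15    0.1089] zyaw -43.14 xdown [ 0.003 -0.001 -1.   ] open 0.0235 F [ 0.3 -0.  -2.3]
 shift [-0.0115  0.2747 -0.2699] turn [ 0.0687  0.0008 -0.0004] deg 12.4
```

Request:
move_arm(
  commands=[
    [-0.012, 0.03, -0.03, 0, 0, 0, 0],
    [-0.012, 0.275, -0.27, 0.0687, 0, 0, 0],
    [-0.012, 0.275, -0.27, 0.0687, 0, 0, 0],
    [-0.012, 0.275, -0.27, 0.0687, 0, 0, 0],
    [-0.012, 0.275, -0.27, 0.0687, 0, 0, 0],
    [-0.012, 0.275, -0.27, 0.0687, 0, 0, 0],
    [-0.012, 0.275, -0.27, 0.0687, 0, 0, 0],
    [-0.012, 0.275, -0.27, 0.0687, 0, 0, 0],
    [-0.012, 0.275, -0.27, 0.0687, 0, 0, 0],
    [-0.012, 0.275, -0.27, 0.0687, 0, 0, 0],
    [-0.012, 0.275, -0.27, 0.0687, 0, 0, 0],
    [-0.012, 0.275, -0.27, 0.0687, 0, 0, 0],
  ],
)

```text
t: 8.4
position: [0.4503, 0.237, 0.1198]
tcp_rot: [0.754, 1.435, -0.753]
ft_force: [0.3, 0.1, -1.9]
opening: 0.0233
```

Request:
move_arm(
  commands=[
    [0.04, 0, 0, 0, 0, 0, 0],
    [0.075, 0, 0, 0, 0, 0, 0],
    [0.09, 0, 0, 0, 0, 0, 0],
    [0.099, 0, 0, 0, 0, 0, 0],
    [0.099, 0, 0, 0, 0, 0, 0],
    [0.099, 0, 0, 0, 0, 0, 0],
    [0.099, 0, 0, 0, 0, 0, 0],
  ],
)

```text
t: 8.98
position: [0.4504, 0.2356, 0.0219]
tcp_rot: [0.758, 1.434, -0.755]
ft_force: [0.6, -1.1, -2.2]
opening: 0.0233
```

Run:
```python
from h import *
plan(.45,.235,.017,-55.5)
p,d=arm.camera('scene');i=arm.camera_info('scene')
c=proj(i,np.array([[.45,.235,.02]]))[0].astype(int)
cv2.imwrite('pics/s7.png',cv2.resize(p[c[1]-50:c[1]+50,c[0]-70:c[0]+70,::-1],None,fx=5,fy=5,interpolation=cv2.INTER_CUBIC))
```

```text
t 8.98 pos [0.4504 0.2356 0.0219] zyaw -55.59 xdown [ 0.002  0.001 -1.   ] open 0.0233 F [ 0.6 -1.1 -2.2]
 shift [ 0.0049 -0.0007  0.0003] turn [-0.0005  0.0001 -0.0006] deg 0.1
```

View pics/s7.png

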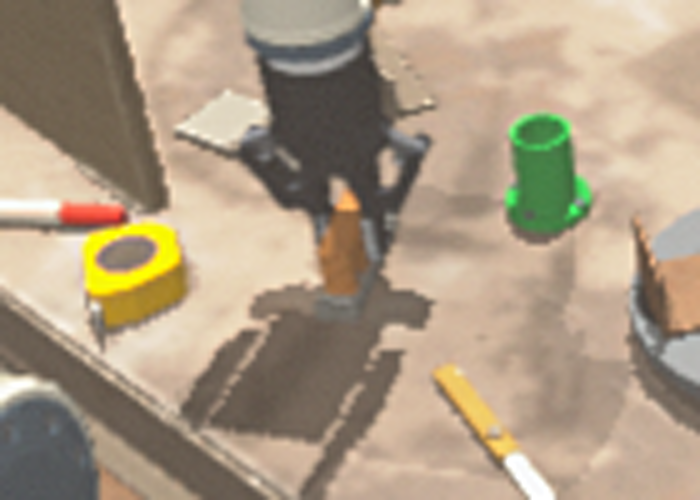

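Request:
move_arm(
  commands=[
    [0.003, 0, 0, 0, 0, 0, 0],
    [0.0045, 0, 0, 0, 0, 0, 0],
    [0.0055, 0, 0, 0, 0, 0, 0],
    [0.0055, 0, 0, 0, 0, 0, 0],
  ],
)

```text
t: 9.37
position: [0.4496, 0.2358, 0.0161]
tcp_rot: [0.756, 1.435, -0.755]
ft_force: [-2.1, -1.1, 6.9]
opening: 0.0232
```

Request:
move_arm(
  commands=[
    [0, 0, 0, 0, 0, 0, 1],
    [0, 0, 0, 0, 0, 0, 1],
    [0, 0, 0, 0, 0, 0, 1],
    [0, 0, 0, 0, 0, 0, 1],
    [0, 0, 0, 0, 0, 0, 1],
    [0, 0, 0, 0, 0, 0, 1],
    [-0.03, 0, 0, 0, 0, 0, 1],
    [-0.07, 0, 0, 0, 0, 0, 1],
    [-0.11, 0, 0, 0, 0, 0, 1],
    [-0.15, 0, 0, 0, 0, 0, 1],
    [-0.19, 0, 0, 0, 0, 0, 1],
    [-0.2, 0, 0, 0, 0, 0, 1],
  ],
)

```text
t: 10.37
position: [0.4517, 0.2369, 0.2215]
tcp_rot: [0.761, 1.43, -0.75]
ft_force: [1.6, 1.2, 0.5]
opening: 0.0854
```

Run:
```python
from h import *
plan(.45,-.1,.22,0)
p,d=arm.camera('wrist');i=arm.camera_info('wrist');cv2.imwrite('pics/w8.png',p[:,:,::-1])
W=cloud(i,d);x,y,h=W.T
m=(h>.04)&(h<.062)&(np.hypot(x-.45,y-.235)<.08);print(m.sum(),cv2.minAreaRect(W[m][:,:2].astype(np.float32)),W[m].mean(0),h[m].std())
p,d=arm.camera('top');i=arm.camera_info('top');W=cloud(i,d);x,y,h=W.T;pp=toplate(x,y)
m=(h>.016)&(abs(pp[:,0])<.045)&(abs(pp[:,1])<.055);print('on plate',m.sum())
kn=(h>.135)&(h<.16)&(np.hypot(x-.6147,y+.045)<.03);print('knob',kn.sum(),cv2.minAreaRect(W[kn][:,:2].astype(np.float32)))
cv2.imwrite('pics/t8.png',p[:,:,::-1])
```

```text
t 10.37 pos [0.4517 0.2369 0.2215] zyaw -55.55 xdown [ 0.008  0.004 -1.   ] open 0.0854 F [1.6 1.2 0.5]
 shift [ 1.000e-04 -1.920e-01  2.768e-01] turn [-0.3086  0.0016 -0.0023] deg 55.5
1400 ((0.4495483934879303, 0.23554617166519165), (0.08330456912517548, 0.0238329004496336), 35.09054183959961) [0.45191699 0.23699049 0.0503594 ] 0.0014591942259776832
on plate 2
knob 154 ((0.6146090030670166, -0.04488392546772957), (0.03190767765045166, 0.03179897367954254), 46.83601379394531)
```

View pics/w8.png

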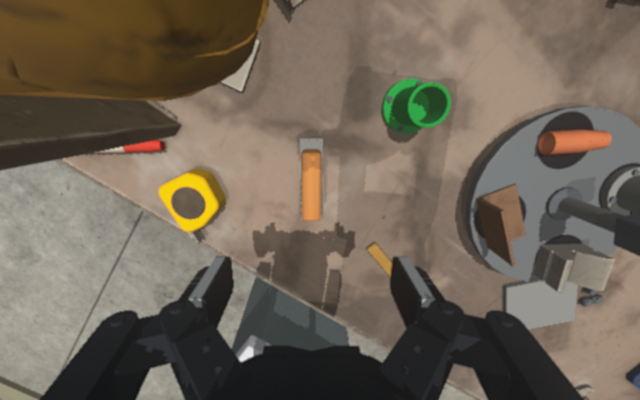

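View pics/t8.png

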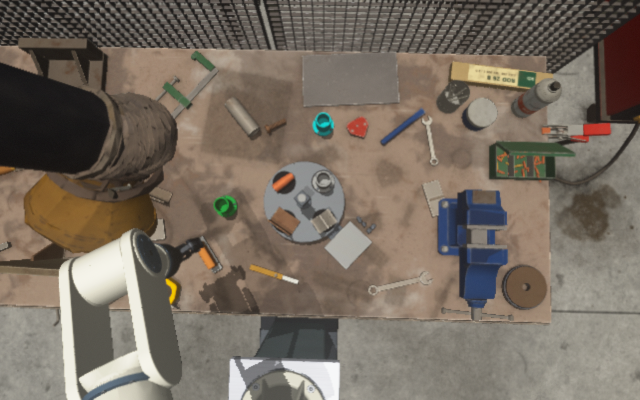

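Run:
```python
from h import *
print(arm.get_state()['q'].round(2))
plan(.6147,-.045,.22,46.7)
```

```text
[ 0.48  0.18  1.9  -0.    1.06  1.45]
t 10.47 pos [0.4508 0.2364 0.2181] zyaw -55.54 xdown [ 0.005  0.003 -1.   ] open 0.0856 F [-0.5  0.5 -0.4]
 shift [-0.0018 -0.024   0.3247] turn [-0.568   0.0018 -0.0011] deg 102.2
```

Request:
move_arm(
  commands=[
    [0, -0.024, 0.325, -0.45, 0, 0, 1],
    [0, -0.024, 0.325, -0.45, 0, 0, 1],
    [0, -0.024, 0.325, -0.45, 0, 0, 1],
    [0, -0.024, 0.325, -0.45, 0, 0, 1],
    [0, -0.024, 0.325, -0.45, 0, 0, 1],
    [0, -0.024, 0.325, -0.45, 0, 0, 1],
    [0, -0.024, 0.325, -0.45, 0, 0, 1],
    [0, -0.024, 0.325, -0.45, 0, 0, 1],
    [0, -0.024, 0.325, -0.45, 0, 0, 1],
    [0, -0.024, 0.325, -0.45, 0, 0, 1],
    [0, -0.024, 0.325, -0.45, 0, 0, 1],
    [0, -0.024, 0.325, -0.45, 0, 0, 1],
  ],
)

```text
t: 11.47
position: [0.6123, -0.0466, 0.2125]
tcp_rot: [-0.352, 1.546, 0.354]
ft_force: [0.1, 0.9, -0.0]
opening: 0.0856
```

Run:
```python
from h import *
plan(.6147,-.045,.22,46.7)
```

```text
t 11.47 pos [ 0.6123 -0.0466  0.2125] zyaw 25.76 xdown [-0.004  0.    -1.   ] open 0.0856 F [ 0.1  0.9 -0. ]
 shift [-0.0075  0.0004  0.0029] turn [-0.1164 -0.0009 -0.0008] deg 20.9
```

Request:
move_arm(
  commands=[
    [0, 0.0005, 0.0015, -0.1164, 0, 0, 1],
    [0, 0.0005, 0.0015, -0.1164, 0, 0, 1],
    [0, 0.0005, 0.0015, -0.1164, 0, 0, 1],
    [0, 0.0005, 0.0015, -0.1164, 0, 0, 1],
    [0, 0.0005, 0.0015, -0.1164, 0, 0, 1],
  ],
)

```text
t: 11.88
position: [0.6136, -0.0448, 0.2134]
tcp_rot: [-0.629, 1.48, 0.631]
ft_force: [-0.3, -0.1, -0.1]
opening: 0.0854
```

Run:
```python
from h import *
p,d=arm.camera('wrist');i=arm.camera_info('wrist')
plan(.6147,-.045,.116,46.7)
th=np.deg2rad(46.75);c,s=np.cos(th),np.sin(th)
P=np.array([[.6147+a*c-b*s,-.045+a*s+b*c,.148] for a,b in [(-.016,-.016),(.016,-.016),(.016,.016),(-.016,.016)]])
im=p[:,:,::-1].copy();cv2.polylines(im,[np.round(proj(i,P)).astype(int).reshape(-1,1,2)],True,(255,0,255),1);cv2.imwrite('pics/w9.png',im)
W=cloud(i,d);x,y,h=W.T
m=(h>.138)&(h<.16)&(np.hypot(x-.6147,y+.045)<.035);print(m.sum(),cv2.minAreaRect(W[m][:,:2].astype(np.float32)),h[m].mean())
```

```text
t 11.93 pos [ 0.6138 -0.0448  0.2138] zyaw 46.17 xdown [-0.002  0.    -1.   ] open 0.0856 F [ 0.1  0.  -0.5]
 shift [ 0.0978 -0.0009  0.0007] turn [-0.0029 -0.0004 -0.0005] deg 0.5
1541 ((0.610656201839447, -0.042122356593608856), (0.031638965010643005, 0.03171014040708542), 47.27000427246094) 0.14945429060969428
```

View pics/w9.png

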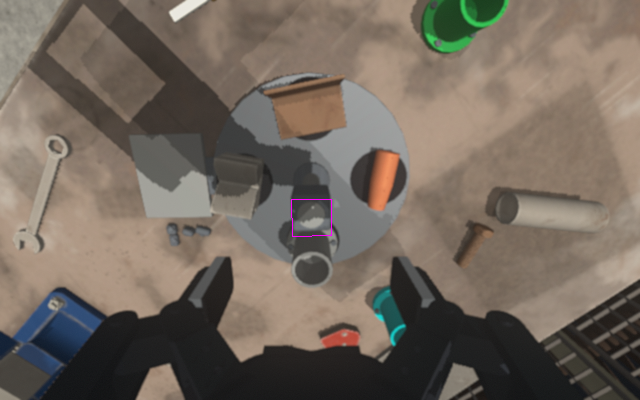

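The wrist camera puts the knob at (.611,-.042) and the top camera puts it at (.615,-.045). The centred scraper grasp showed the top camera is biased by about (+3.6,-2.4) mm, so I'll use about (.611,-.0425).

Request:
move_arm(
  commands=[
    [0, 0.0036, 0, -0.003, 0, 0, 1],
    [0.03, 0.0036, 0, -0.003, 0, 0, 1],
    [0.06, 0.0036, 0, -0.003, 0, 0, 1],
    [0.085, 0.0036, 0, -0.003, 0, 0, 1],
    [0.098, 0.0036, 0, -0.003, 0, 0, 1],
    [0.098, 0.0036, 0, -0.003, 0, 0, 1],
    [0.098, 0.0036, 0, -0.003, 0, 0, 1],
  ],
)

```text
t: 12.52
position: [0.6117, -0.0423, 0.1172]
tcp_rot: [-0.639, 1.475, 0.64]
ft_force: [-0.3, -0.4, 1.1]
opening: 0.0854
```

Request:
move_arm(
  commands=[
    [0, 0, 0, 0, 0, 0, 0],
    [0, 0, 0, 0, 0, 0, 0],
    [0, 0, 0, 0, 0, 0, 0],
    [0, 0, 0, 0, 0, 0, 0],
    [0, 0, 0, 0, 0, 0, 0],
    [0, 0, 0, 0, 0, 0, 0],
    [0, 0, 0, 0, 0, 0, 0],
  ],
  grip_force=40,
)

```text
t: 13.1
position: [0.6113, -0.0435, 0.1184]
tcp_rot: [-0.642, 1.475, 0.64]
ft_force: [-6.0, -5.5, 8.2]
opening: 0.0313
```

Run:
```python
from h import *
plan(.611,-.0425,.116,-42.6)
s=arm.get_state();print(s['moment'].round(2),s['q'].round(2))
p,d=arm.camera('wrist');cv2.imwrite('pics/w10.png',p[:,:,::-1])
p,d=arm.camera('scene');i=arm.camera_info('scene')
c=proj(i,np.array([[.611,-.0425,.1]]))[0].astype(int)
cv2.imwrite('pics/s10.png',cv2.resize(p[c[1]-50:c[1]+50,c[0]-70:c[0]+70,::-1],None,fx=5,fy=5,interpolation=cv2.INTER_CUBIC))
```

```text
t 13.1 pos [ 0.6113 -0.0435  0.1184] zyaw 46.96 xdown [-0.001 -0.002 -1.   ] open 0.0313 F [-6.  -5.5  8.2]
 shift [0.0024 0.0009 0.0005] turn [ 4.976e-01 -2.000e-04  5.000e-04] deg 89.6
[-0.88  0.78  0.03] [-0.07  0.46  1.75 -0.    0.93 -0.89]
```

View pics/w10.png

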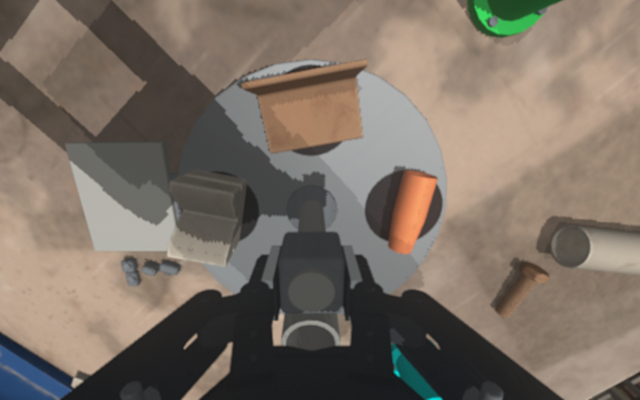

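View pics/s10.png

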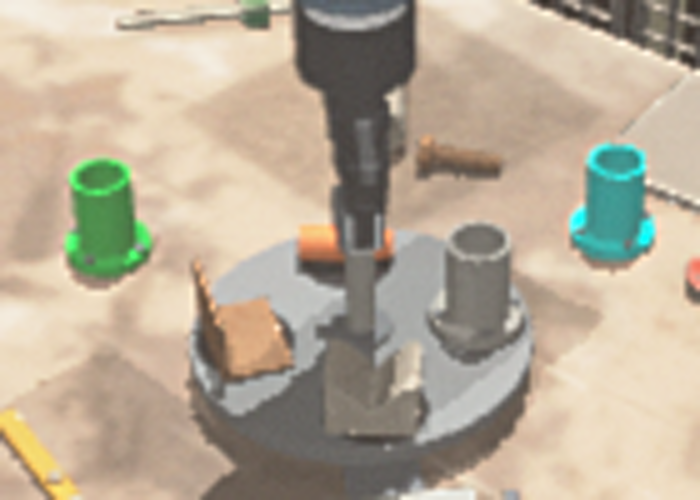

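Request:
move_arm(
  commands=[
    [0, 0, -0.0005, 0.01, 0, 0, 0],
    [0, 0, -0.0005, 0.03, 0, 0, 0],
    [0, 0, -0.0005, 0.05, 0, 0, 0],
    [0, 0, -0.0005, 0.07, 0, 0, 0],
    [0, 0, -0.0005, 0.09, 0, 0, 0],
    [0, 0, -0.0005, 0.11, 0, 0, 0],
    [0, 0, -0.0005, 0.13, 0, 0, 0],
    [0, 0, -0.0005, 0.15, 0, 0, 0],
    [0, 0, -0.0005, 0.17, 0, 0, 0],
    [0, 0, -0.0005, 0.185, 0, 0, 0],
    [0, 0, -0.0005, 0.195, 0, 0, 0],
    [0, 0, -0.0005, 0.2, 0, 0, 0],
  ],
)

```text
t: 14.2
position: [0.6109, -0.0437, 0.1184]
tcp_rot: [-0.15, 1.566, 0.148]
ft_force: [-6.6, -3.8, 8.9]
opening: 0.0316
```

```bash
cat >> h.py <<'E'
def pipe():
    p,d=arm.camera('top');i=arm.camera_info('top');W=cloud(i,d);x,y,h=W.T
    m=(h>.096)&(h<.109)&(np.hypot(x-A[0],y-A[1])<.115)&(np.hypot(x-A[0],y-A[1])>.05)
    q=W[m][:,:2].astype(np.float32);print('n',len(q))
    if len(q)>10:
        c,r=cv2.minEnclosingCircle(q);print('pipe top circle',np.round(c,4),round(r,4),'plate frame',toplate([c[0]],[c[1]]).round(4))
    return p
E
python3 - <<'E'
from h import *
plan(.611,-.0425,.116,-42.6);s=arm.get_state();print(s['moment'].round(2))
p=pipe();cv2.imwrite('pics/t11.png',cv2.resize(p[150:290,220:400,::-1],None,fx=4,fy=4,interpolation=cv2.INTER_CUBIC))
E
```

```text
t 14.2 pos [ 0.6109 -0.0437  0.1184] zyaw 10.86 xdown [-0.001 -0.001 -1.   ] open 0.0316 F [-6.6 -3.8  8.9]
 shift [0.0024 0.0012 0.0003] turn [ 2.97e-01 -1.00e-04  5.00e-04] deg 53.5
[-0.69  0.83 -0.03]
n 50
pipe top circle [ 0.6288 -0.124 ] 0.0217 plate frame [[ 0.1322 -0.0645]]
```

View pics/t11.png

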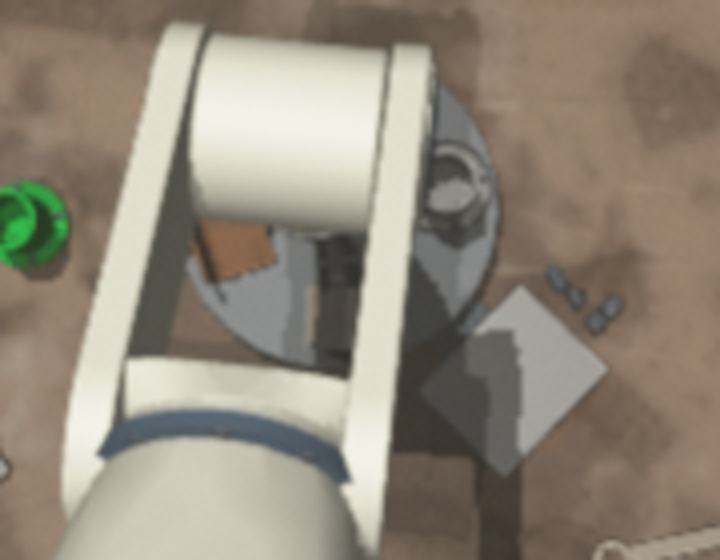

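Request:
move_arm(
  commands=[
    [0, 0, 0, 0.01, 0, 0, 0],
    [0, 0, 0, 0.035, 0, 0, 0],
    [0, 0, 0, 0.065, 0, 0, 0],
    [0, 0, 0, 0.095, 0, 0, 0],
    [0, 0, 0, 0.125, 0, 0, 0],
    [0, 0, 0, 0.155, 0, 0, 0],
    [0, 0, 0, 0.185, 0, 0, 0],
    [0, 0, 0, 0.215, 0, 0, 0],
    [0, 0, 0, 0.245, 0, 0, 0],
    [0, 0, 0, 0.27, 0, 0, 0],
    [0, 0, 0, 0.287, 0, 0, 0],
    [0, 0, 0, 0.297, 0, 0, 0],
  ],
)

```text
t: 15.25
position: [0.6103, -0.0435, 0.1184]
tcp_rot: [0.581, 1.493, -0.584]
ft_force: [-7.5, -3.8, 10.9]
opening: 0.0316
```

Run:
```python
from h import *
p=pipe();cv2.imwrite('pics/t12.png',cv2.resize(p[150:290,220:400,::-1],None,fx=4,fy=4,interpolation=cv2.INTER_CUBIC))
plan(.611,-.0425,.116,-42.6);s=arm.get_state();print(s['moment'].round(2))
p,d=arm.camera('scene');i=arm.camera_info('scene');W=cloud(i,d);x,y,h=W.T
T=w(.1,0);print('target pipe',T)
m=(h>.098)&(h<.108)&(np.hypot(x-T[0],y-T[1])<.045)
q=W[m][:,:2].astype(np.float32);c,r=cv2.minEnclosingCircle(q);print(len(q),c,r,toplate([c[0]],[c[1]]))
# plate in scene camera for relative check
pp=toplate(x,y);m=(h>.006)&(h<.014)&(abs(pp[:,0])<.05)&(abs(pp[:,1])<.062);q=W[m][:,:2].astype(np.float32);print('plate',len(q),cv2.minAreaRect(q))
c=proj(i,np.array([[.58,-.09,.05]]))[0].astype(int)
cv2.imwrite('pics/s12.png',cv2.resize(p[c[1]-50:c[1]+50,c[0]-70:c[0]+70,::-1],None,fx=5,fy=5,interpolation=cv2.INTER_CUBIC))
p,d=arm.camera('wrist');cv2.imwrite('pics/w12.png',p[:,:,::-1])
```

```text
n 43
pipe top circle [ 0.5597 -0.1045] 0.0212 plate frame [[ 0.099  -0.0009]]
t 15.3 pos [ 0.6104 -0.0435  0.1184] zyaw -42.77 xdown [-0.002 -0.001 -1.   ] open 0.0314 F [-8.3 -3.4 10.8]
 shift [ 0.0024  0.0012 -0.0002] turn [-0.0009 -0.0002  0.0006] deg 0.2
[-0.6   1.22  0.15]
target pipe [ 0.55978374 -0.10317392]
67 (0.5563663244247437, -0.10420455038547516) 0.02513236738741398 [[0.09690465 0.00177758]]
plate 773 ((0.49033015966415405, -0.17530253529548645), (0.09953610599040985, 0.10992832481861115), 47.36544418334961)
```

View pics/t12.png

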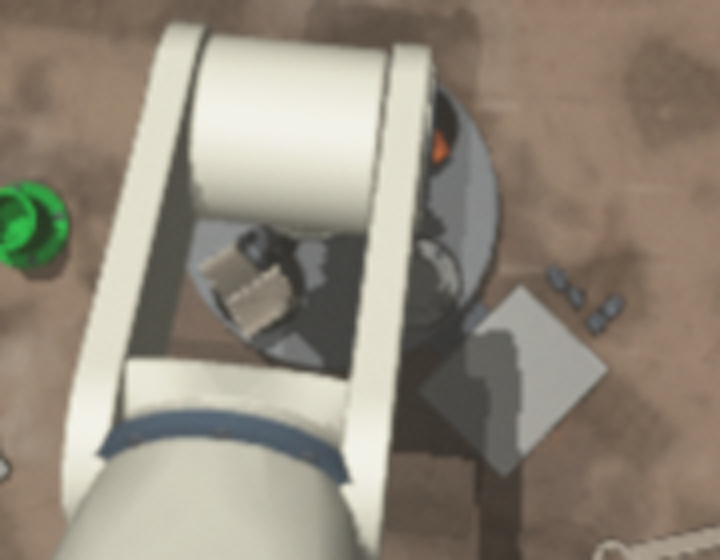

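View pics/s12.png

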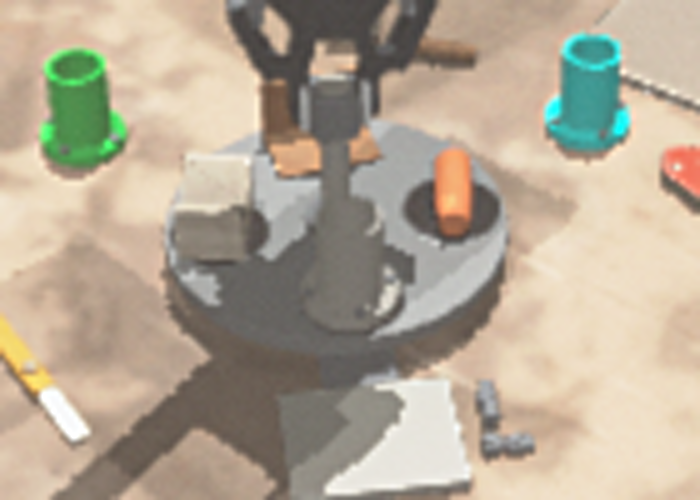

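View pics/w12.png

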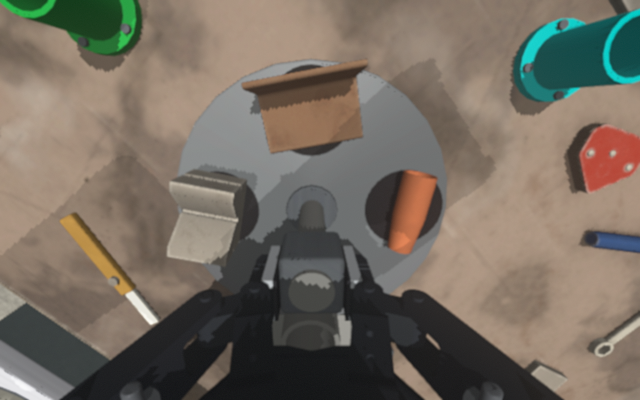

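Request:
move_arm(
  commands=[
    [0, 0, 0, 0, 0, 0, 0],
    [0, 0, 0, 0, 0, 0, 0],
    [0, 0, 0, 0, 0, 0, 0],
    [0, 0, 0, 0, 0, 0, 0],
    [0, 0, 0, 0, 0, 0, 0],
    [0, 0, 0, 0, 0, 0, 0],
  ],
)

```text
t: 15.9
position: [0.6104, -0.0435, 0.1184]
tcp_rot: [0.579, 1.493, -0.582]
ft_force: [-8.3, -3.5, 10.8]
opening: 0.0316
```

Run:
```python
from h import *
p=pipe();plan(.611,-.0425,.116,-42.7);print(abs(arm.get_state()['joint_vel']).max())
i=arm.camera_info('top');p,d=arm.camera('top');W=cloud(i,d);x,y,h=W.T;m=(h>.04)&(h<.062)&(np.hypot(x-.452,y-.234)<.07);print('scraper',cv2.minAreaRect(W[m][:,:2].astype(np.float32)),h[m].mean())
for r in arm.landmark_of('top','chip0'): print(round(r['confidence'],2),toplate(*at_z(i,r['position'],0.004)[:2,None]).round(3))
arm.hand_in()
```

```text
n 39
pipe top circle [ 0.5592 -0.1052] 0.0209 plate frame [[ 0.0981 -0.0009]]
t 15.95 pos [ 0.6104 -0.0435  0.1184] zyaw -42.51 xdown [-0.002 -0.001 -1.   ] open 0.0315 F [-7.8 -4.1 11.8]
 shift [ 0.0024  0.0012 -0.0002] turn [ 0.001  -0.0002  0.0006] deg 0.2
0.001940326582893936
scraper ((0.45269256830215454, 0.23310548067092896), (0.08522047102451324, 0.025589343160390854), 35.63160705566406) 0.04896818029637836
0.61 [[-0.017 -0.074]]
0.61 [[ 0.026 -0.074]]
0.44 [[-0.01  -0.088]]
the job is handed in; nothing more can be done
```

I carried out the whole job and handed it in after about 16 s of the 61 s allowed. No verdict was reported.

I wiped the four chips off the plate in one stroke and stood the scraper back on the bench where it started, about 0.4 m from the plate. Then I gripped the knob and turned the table about 90° clockwise, until the grey pipe stub faced the plate. The gripper is still holding the knob at the 40 N setting.

**Last checks**
- **Pipe:** it stands about 98 mm in front of the plate. The top camera put it 0.9 mm off the plate's middle line. The rougher scene camera said 1.8 mm on the other side. Both are well within the 8 mm limit.
- **Table:** the arm was practically still at the end, and all four workpieces were on the table in the last pictures.
- **Scraper:** its top measured 49 mm above the bench against the 51 mm given, so it is standing upright.
- **Chips:** the pictures showed all four on the bench beside the plate. The last detection reported only three of them, each more than 70 mm from the plate's middle along its length and so past the 55 mm edge.

**What disagreed or looked off**
- **Cameras:** the top and wrist cameras differed by about 4–5 mm on the scraper and knob positions. I used the scraper grasp to settle which was right for the knob. The pipe and plate were both measured with the top camera, so that bias cancels between them.
- **Wiping force:** at the end of the wipe the scraper pushed back with about 27 N, probably from riding on chips at the plate edge. It went back to normal once I lifted it.

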